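# Unlatch and open the gate of the hat-block pen

## Task

Open the slatted gate of the hat-block pen: gently press the thumb lever down until the latch bar has risen out of its keeper, ease the gate out while the lever is held down, then swing it out to about a right angle, let the bar drop back to level and leave the gate standing open. Work the latch by its thumb lever only: do not touch the bar, do not strain it against the keeper, do not fling the gate, and leave the other things on the bench where they are.

Things in the scene. Friction and masses are not known exactly. Their poses are not given: they have to be found in the camera images.
- cabinet: The pen: fixed low wooden cupboard, 190 mm deep (x), 340 mm wide (y), 150 mm high, holding wooden hat blocks. Origin: centre of its underside, on the bench. x points from its front (gate side, towards the robot) to its back, y to the left seen from the robot, z up. The front face lies 95 mm before the origin.
- post (a point): Point on the front post's face where the dark steel keeper is screwed: 134 mm left of the pen's centre, 130 mm up. The keeper is a bracket of an upright front lip with a hard bridge 16 mm above the lip's top. The 12 mm bar rests behind the lip and comes out only forwards, between the two. The keeper sits up to 13 mm higher or lower from pen to pen; its height is not among the readings.
- gate_hinge (a point): A point on the gate's upright hinge axis, at the right-hand end (-y of the pen) of its front face, 100 mm above the bench. It carries the gate's axes: y runs along the closed gate from hinge to free end, -x is outward.
- gate (a joint): Swing of the slatted gate, rad: 0 shut, growing as its free end swings out towards the robot (anticlockwise from above), stop at 1.75. Gate 244 mm long, up to 20 mm thick, top 146 mm above the bench, 0.5 kg. Its stiff hinge (0.06 N m) keeps it where it is left. The bar's end, 283 mm from the hinge, is clear of the keeper once the gate is past about 0.1 rad.
- latch (a joint): Tilt of the steel latch, rad: thumb lever and bar are one piece, a see-saw on the gate's front. 0: bar level, dropped; grows as the thumb lever goes down and the bar rises; falls back by its weight (1 to 2 N at the thumb plate). The bar clears the lip at 0.035 to 0.34 and hits the hard bridge 0.02 to 0.04 later, at 0.075 to 0.365, according to the keeper's height.
- thumb (a point): Centre of the thumb plate's top face, 140 mm above the bench when level, 125 mm from the hinge along the gate, 43 mm in front of it, 60 mm from the pivot (sinks 60 mm per rad, 5 to 22 mm to the stop). Plate 40 mm wide along the gate, ends open; an upturned lip, 15 mm high, starts 23 mm outward. Closed fingers pressing here draw the gate by friction and lip. Axes: -x outward, y to free end.
- bar: The latch bar, the other arm of the latch: steel, 12 mm high, 10 mm thick, from the pivot 98 mm along +y past the gate's free end into the keeper. Origin on the pivot axis, 12 mm in front of the gate's face; y runs along the bar.
- crown_a: Wooden dome-shaped hat block in the pen, 104 mm across, 95 mm high; origin under its centre. Bystander.
- crown_b: Smaller dark wooden hat block in the pen, 94 mm across, 81 mm high; origin under its centre. Bystander.
- brim_ring: Wooden ring, 110 mm across, 18 mm high, lying on the pen's top; origin under its centre. Bystander.
- spool: White thread spool, 38 mm across, 42 mm high, on the pen's top; origin under its centre. Bystander.
- pin_jar: Glass jar with a metal lid, 60 mm across, 80 mm high, on the bench to the left of the pen; origin under its centre. Bystander.
- mallet: Wooden mallet lying on the bench to the right of the gate; origin at its underside. Bystander.
- brush: Wooden brush lying on the bench in front of the pen to its left, outside the gate's swing; origin at its underside. Bystander.

How it is judged:
By the outcome, as a careful person would: the job done as asked, in the order asked, and still so for the second after the job is handed in, with the robot touching nothing.
It also fails if it takes over 70 s, if anything falls off the work surface, if the arm or the gripper's body presses on something with over 40 N, if the wrist force passes 120 N, or if a joint passes its speed limit or range.

## Robot

A 6-joint arm with a two-finger parallel gripper is mounted at the origin on the work surface. World frame = base frame: x ahead of the robot, y to its left, z up, the work surface at z = 0. Lengths are in m, angles in rad, forces in N, time in s.
With the tool pointing down it reaches from about 0.225 to 0.875 m from the base axis. Payload 3.4 kg.
Tool frame: the origin (TCP) lies midway between the tips of the shut fingers; the grasp point (between the pads) lies 19 mm behind it; z points along the fingers, y is the line along which they close (so a half turn about z gives the same grasp; the last joint's range is limited). The gripper opens to 85 mm and grips with 20 to 120 N. Pads are 22 mm wide; open, the fingers measure 114 mm over their backs; the gripper's body (76 mm by 85 mm) begins 54 mm behind the grasp point. The pads swing forward as they close: fully open they stand 13 mm farther back than shut.
Start: joints at [1, 0.276, 1.505, -0, 1.361, -0.121], TCP at [0.25, 0.518, 0.231] pointing down, gripper open.
Joint ranges: [-2.89, 2.89], [-0.75, 2.08], [0.22, 2.7], [-1.18, 4.32], [0.11, 2.71], [-2.7, 2.7]. Speed limits (rad/s): [2.57, 2.57, 3.14, 3.14, 3.14, 3.14].

## Interface

Orientations are given as a rotation vector (axis times angle).
In Python, from plant import ctrl gives the robot as it stands. The module is installed in compiled form; this text tells all that it offers.
- The arm moves only by the tool drive_tool, never from a script. Its argument "motion" is a list of rows, each a list of 3 entries, a list of its own where there are three numbers: the finger opening in mm, from 0 to 85.4, then the shift along the tool's x, y, z as a fraction of full scale, then the turn about the tool's z as a fraction of full scale. A call has 1 to 8 rows; each row is the pose to reach, as a shift and turn from the pose commanded when the call began, along the tool's axes at that moment, turning the shorter way round; what a row does not reach only later rows make up. Full scale, the value 1, is 0.2 m for a shift and 360 degrees for a turn. A row lasts 1/10 s, in which the tool goes at most 50 mm and 8.59 degrees, less where a joint would pass 70% of its speed; a pose out of reach is approached as far as the arm can. A call with a number of a shift or a turn outside -1 to 1 is refused whole. A call with a gripper value outside its range is refused whole. The fingers move at their own pace and stop on an object; "grip_force" is the grip in N (left out, the last holds). Time passes only in rows, so rows that repeat a pose let the fingers close. It gives the time, the measured TCP pose, the force, the opening and the grip force at its end, in the units of the state.
- ctrl.get_obs(): the state, without advancing time (a new reading comes with each control period).
- ctrl.camera(name): name is "side" or "top" or "wrist"; returns a dict with "pixels" (420x560x3 uint8, blue, green, red), "intrinsics" (3x3 intrinsics, pixels), "D" ([k1, k2, p1, p2, k3] as OpenCV has them; the pictures are not rectified), "R" (3x3) and "t" (3): a world point X has camera coordinates R X + t; the wrist camera has in their place "hand_eye" (4x4, takes a point from camera to tool coordinates, whose origin is the TCP and whose axes are the flange's). Camera axes: x right, y down, z forward; pixel columns grow to the right and rows downward; lengths in m; the calibration is good to about 2 mm. A picture is of the moment at which its call begins: read the wrist's pose just before it. There is no depth.
- ctrl.close_job(): hands the job in; it is judged then, once.
The state is a dict: "time_s": time; "joint_positions": joint angles; "joint_velocities": joint speeds; "tau": joint torques, N m; "eef_pos": TCP position; "ee_rot": TCP orientation; "contact_force": force on the tool from outside, world axes, zero at the start; "torque": the same for the moment, N m; "finger_gap": finger opening in m; "grasp_force": force on a finger pad.
Only numpy, scipy, OpenCV 4.12 (cv2) and the standard library are available. Lean on these libraries where they do the work, as an engineer would, in place of code of your own. Each camera call takes 0.05 s, during which the arm holds its last target. There are 200 camera calls.

## Working session

There is one attempt and no reset: what is moved stays moved. The work goes in short steps, Python scripts to look and compute and a tool call to move; the robot and the scene stay as the last step left them, time stands still between calls to the robot, and variables do not carry over. Pictures are saved under pics/ and viewed, at most 10 in all, crops included, and the job is handed in when it is done.

Besides the shell and the picture viewer there is one more tool, called after "Emit:" as name([rows], argument=value, ...), one row to a line, values as JSON. drive_tool: Moves the arm, as the interface text tells. Its arguments: {"type":"object","properties":{"motion":{"type":"array"},"grip_force":{"type":"number"}},"required":["motion"]}

```bash
mkdir -p pics; ls; cat > h.py <<'E'
import numpy as np, cv2
from plant import ctrl
def snap(n,f):
    c=ctrl.camera(n); cv2.imwrite(f'pics/{f}.png',c['pixels']); return c
def ray(c,uv):
    p=cv2.undistortPoints(np.array([[uv]],float),c['intrinsics'],c['D'])[0,0]
    R=np.array(c['R']);t=np.array(c['t']); d=R.T@np.array([p[0],p[1],1]); return -R.T@t,d/np.linalg.norm(d)
def onz(c,uv,z):
    o,d=ray(c,uv); return o+d*(z-o[2])/d[2]
def tri(rs):
    A=np.zeros((3,3));b=np.zeros(3)
    for o,d in rs:
        P=np.eye(3)-np.outer(d,d);A+=P;b+=P@o
    X=np.linalg.solve(A,b); return X,[np.linalg.norm((np.eye(3)-np.outer(d,d))@(X-o)) for o,d in rs]
E
python3 - <<'E'
from h import *
import pickle
o=ctrl.get_obs();print(o)
d={n:snap(n,n+'0') for n in('side','top')}
pickle.dump(d,open('cams.pkl','wb'))
for n in d: print(n,d[n]['intrinsics'],-np.array(d[n]['R']).T@d[n]['t'],d[n]['R'])
E
```

```text
pics
{'time_s': 0.0, 'joint_positions': array([ 9.99963495e-01,  2.76605736e-01,  1.50616713e+00, -2.79179513e-05,
        1.36068225e+00, -1.20973478e-01]), 'joint_velocities': array([-0.00023729, -0.00012455, -0.00041656,  0.00087938, -0.00112742,
       -0.00016234]), 'tau': array([-1.64764631e-03, -4.16771579e+01, -2.45809346e+01, -5.41062832e-05,
        1.11685271e-02, -4.85046303e-05]), 'eef_pos': array([0.2497387 , 0.51733464, 0.23042003]), 'ee_rot': array([-7.00549611e-01, -3.06186563e+00,  2.76628083e-03]), 'contact_force': array([-0.21472949, -0.41576757, -0.09916202]), 'torque': array([-0.00574085,  0.01154773, -0.05453516]), 'grasp_force': 0.0, 'finger_gap': 0.08532503221663545}
side [[389.07361678   0.         279.37028258]
 [  0.         389.07361678 211.52168523]
 [  0.           0.           1.        ]] [0.48439016 0.55038912 0.76154356] [[-0.96206921 -0.27272449 -0.00664682]
 [-0.20206691  0.72876184 -0.65427452]
 [ 0.18328063 -0.62811427 -0.75622792]]
top [[526.36571393   0.         279.18261175]
 [  0.         526.36571393 206.82890074]
 [  0.           0.           1.        ]] [0.38507413 0.0079673  1.43754326] [[ 0.02426008 -0.99956979  0.01648285]
 [-0.98291731 -0.02685836 -0.18207742]
 [ 0.18244179 -0.01178407 -0.98314604]]
```

View pics/side0.png

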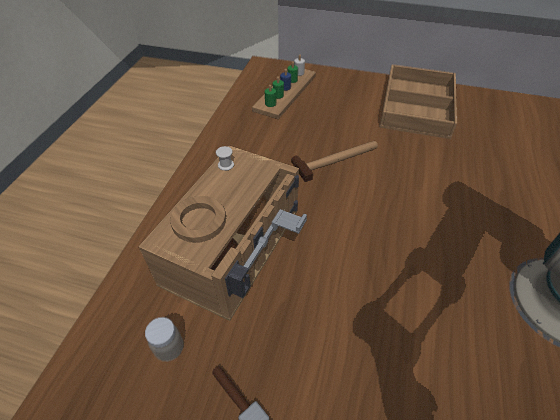

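View pics/top0.png

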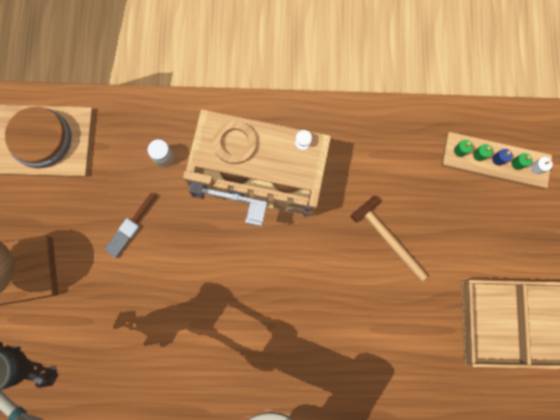

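The top view shows the pen at about (258,158), the light thumb plate at (257,211), and the keeper at (196,189). In the side view the plate is at (290,221) and the keeper at (238,279). I'll crop closer.

```bash
python3 - <<'E'
from h import *
a=cv2.imread('pics/side0.png')[130:320,130:330]; b=cv2.imread('pics/top0.png')[95:235,170:345]
a=cv2.resize(a,None,fx=3,fy=3,interpolation=cv2.INTER_CUBIC); b=cv2.resize(b,None,fx=4,fy=4,interpolation=cv2.INTER_CUBIC)
cv2.imwrite('pics/sidec.png',a);cv2.imwrite('pics/topc.png',b);print(a.shape,b.shape)
E
```

```text
(570, 600, 3) (560, 700, 3)
```

View pics/sidec.png

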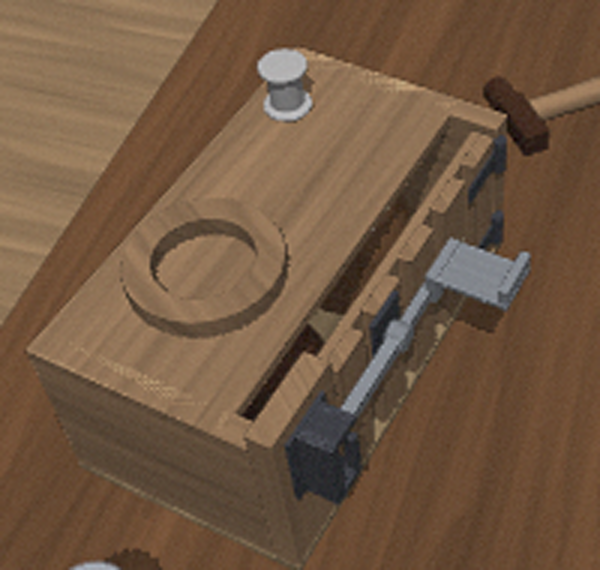

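View pics/topc.png

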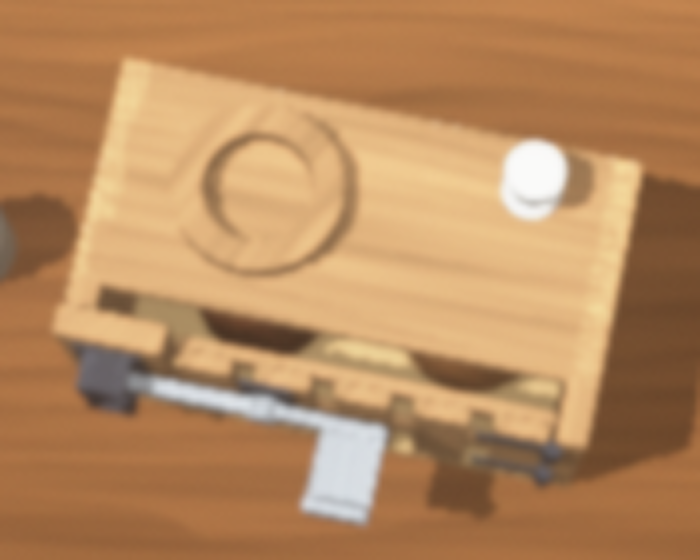

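Both crops are clear. In the top crop the pen's top corners are at (125,60), (641,163) and (583,448), and the plate's are at (322,425), (386,428), (365,522) and (303,508). In the side crop the plate top is centred near (470,272), with the keeper at (325,455).

```bash
python3 - <<'E'
from h import *
import pickle
d=pickle.load(open('cams.pkl','rb'))
T=lambda x,y:(170+(x+.5)/4-.5,95+(y+.5)/4-.5)
S=lambda x,y:(130+(x+.5)/3-.5,130+(y+.5)/3-.5)
t=d['top'];s=d['side']
BL,BR,FR=[onz(t,T(*p),.15) for p in((125,60),(641,163),(583,448))]
sBL=onz(s,S(300,50),.15);sFR=onz(s,S(505,115),.15);sb=onz(s,S(30,353),.15)
print('top BL BR FR',BL,BR,FR,np.linalg.norm(BL-BR),np.linalg.norm(BR-FR)); print('side BR FR BL',sBL,sFR,sb)
v=BL-BR; print('yaw',np.degrees(np.arctan2(-v[0],v[1])), np.degrees(np.arctan2(*(BR-FR)[[1,0]])))
for n,a,b in [('backR',(386,428),(455,240)),('backL',(322,425),(428,278)),('frontR',(367,523),(530,256)),('frontL',(303,509),(508,307))]:
    print(n,tri([ray(t,T(*a)),ray(s,S(*b))]), onz(t,T(*a),.14),onz(s,S(*b),.14))
E
```

```text
top BL BR FR [0.87263965 0.20002603 0.15      ] [ 0.81333447 -0.13256749  0.15      ] [ 0.62698234 -0.09759583  0.15      ] 0.3378395364566568 0.18960519758949856
side BR FR BL [ 0.80655882 -0.12722702  0.15      ] [ 0.62741097 -0.09639017  0.15      ] [0.86809483 0.20281884 0.15      ]
yaw -10.110227725543695 -10.628752970461592
backR (array([0.63594661, 0.02540852, 0.13725903]), [np.float64(0.0027867741050813925), np.float64(0.0027867741050814276)]) [0.63824765 0.02551646 0.14      ] [0.63243485 0.02802384 0.14      ]
backL (array([0.64020262, 0.06582294, 0.13915446]), [np.float64(0.0009591210348056468), np.float64(0.0009591210348060174)]) [0.63906197 0.06571294 0.14      ] [0.64097522 0.06640012 0.14      ]
frontR (array([0.57656856, 0.03542301, 0.14844069]), [np.float64(0.00012018905090689232), np.float64(0.00012018905090672322)]) [0.57770011 0.03560211 0.14      ] [0.57796081 0.02831864 0.14      ]
frontL (array([0.58372715, 0.07570577, 0.13965452]), [np.float64(0.001746770160630918), np.float64(0.0017467701606308287)]) [0.58544127 0.0757069  0.14      ] [0.58190483 0.07616773 0.14      ]
```

```bash
python3 - <<'E'
from h import *
from scipy.spatial.transform import Rotation as Ro
o=ctrl.get_obs();c=ctrl.camera('wrist');print(c['hand_eye'],c['intrinsics'],c['D'])
R=Ro.from_rotvec(o['ee_rot']).as_matrix();print(R)
H=np.array(c['hand_eye']);print('cam world',R@H[:3,3]+o['eef_pos'],'view dir',R@H[:3,2])
E
```

```text
[[-8.49814904e-05 -9.63373248e-01 -2.68164089e-01  6.84167730e-02]
 [ 9.99999996e-01 -9.10674361e-05  1.02565620e-05 -5.39894176e-04]
 [-3.43019135e-05 -2.68164087e-01  9.63373251e-01 -1.42027843e-01]
 [ 0.00000000e+00  0.00000000e+00  0.00000000e+00  1.00000000e+00]] [[300.58338543   0.         273.97953664]
 [  0.         300.58338543 215.26091203]
 [  0.           0.           1.        ]] [0.00464581 0.         0.         0.         0.        ]
[[-9.00536808e-01  4.34778787e-01 -9.29293465e-04]
 [ 4.34779728e-01  9.00535690e-01 -1.43494498e-03]
 [ 2.12978294e-04 -1.69625873e-03 -9.99998539e-01]]
cam world [0.18801639 0.54685737 0.37255334] view dir [ 0.24060084 -0.11796546 -0.96342897]
```

Emit:
drive_tool([
  [0,[-0.25,-0.06,0],0],
  [0,[-0.5,-0.12,0],0],
  [0,[-0.75,-0.18,0],0],
  [0,[-1,-0.25,0],0],
  [0,[-1,-0.25,0],0],
])

```text
time_s: 0.65
eef_pos: [0.4124, 0.3821, 0.2309]
ee_rot: [0.708, 3.058, -0.003]
contact_force: [-1.1, 1.2, -0.7]
finger_gap: 0.0121
grasp_force: 0.0
```

Emit:
drive_tool([
  [0,[-0.25,-0.06,0.06],0],
  [0,[-0.5,-0.12,0.12],0],
  [0,[-0.75,-0.18,0.18],0],
  [0,[-1,-0.25,0.25],0],
  [0,[-1,-0.25,0.25],0],
  [0,[-1,-0.25,0.25],0],
])

```text
time_s: 1.25
eef_pos: [0.5672, 0.2528, 0.1799]
ee_rot: [-0.704, -3.059, 0.001]
contact_force: [-0.5, 0.9, -0.4]
finger_gap: -0.0001
grasp_force: 0.0
```

```bash
cat >> h.py <<'E'
from scipy.spatial.transform import Rotation as Ro
def wrist(f=None):
    o=ctrl.get_obs(); c=ctrl.camera('wrist'); 
    if f: cv2.imwrite(f'pics/{f}.png',c['pixels'])
    R=Ro.from_rotvec(o['ee_rot']).as_matrix();H=np.array(c['hand_eye'])
    Rw=R@H[:3,:3];tw=R@H[:3,3]+o['eef_pos']
    c['R']=Rw.T;c['t']=-Rw.T@tw; return c
E
python3 - <<'E'
from h import *
import pickle
o=ctrl.get_obs();print(o['time_s'],o['eef_pos'],o['ee_rot'],o['finger_gap'])
c=wrist('w1');pickle.dump(c,open('w1.pkl','wb'))
E
```

```text
1.25 [0.5671866  0.25282161 0.17993964] [-7.04395878e-01 -3.05916145e+00  1.33550550e-03] -0.00011928382727610982
```

View pics/w1.png

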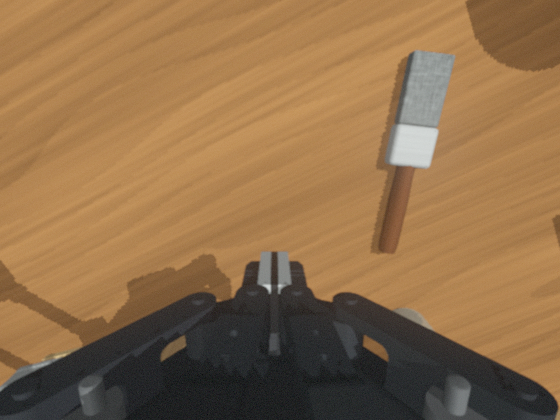

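Only the brush and bench show here. The gripper blocks everything below about row 250, so I'll turn so that the keeper sits sideways in the upper image.

Emit:
drive_tool([
  [0,[-0.04,-0.13,0.04],0.023],
  [0,[-0.08,-0.26,0.08],0.046],
  [0,[-0.12,-0.4,0.11],0.07],
  [0,[-0.16,-0.53,0.15],0.093],
  [0,[-0.16,-0.53,0.15],0.117],
  [0,[-0.16,-0.53,0.15],0.14],
  [0,[-0.16,-0.53,0.15],0.163],
  [0,[-0.16,-0.53,0.15],0.186],
])

```text
time_s: 2.1
eef_pos: [0.5481, 0.1468, 0.1523]
ee_rot: [-2.277, -2.163, -0.002]
contact_force: [0.5, 0.2, 0.4]
finger_gap: -0.0005
grasp_force: 0.0
```

Emit:
drive_tool([
  [0,[0,0,0],0.02],
  [0,[0,0,0],0.02],
  [0,[0,0,0],0.02],
  [0,[0,0,0],0.02],
])

```text
time_s: 2.5
eef_pos: [0.549, 0.1454, 0.1517]
ee_rot: [-2.402, -2.024, -0.001]
contact_force: [-0.2, -0.0, -0.1]
finger_gap: -0.0001
grasp_force: 0.0
```

```bash
python3 - <<'E'
from h import *
import pickle
o=ctrl.get_obs();print(o['time_s'],o['eef_pos'],o['ee_rot'],o['contact_force'])
R=Ro.from_rotvec(o['ee_rot']).as_matrix();print(np.degrees(np.arctan2(R[1,0],R[0,0])))
c=wrist('w2');pickle.dump(c,open('w2.pkl','wb'))
E
```

```text
2.5 [0.54899942 0.14544344 0.15172523] [-2.40238280e+00 -2.02426914e+00 -9.19182620e-04] [-0.20490436 -0.03684398 -0.1011078 ]
80.23557839276481
```

View pics/w2.png

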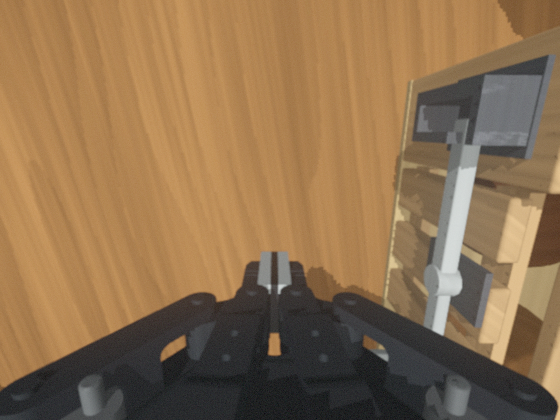

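This view shows the keeper at (475,110), with the bar passing from the pivot at (443,282) up into it at (460,130). I'll enlarge the keeper.

```bash
python3 - <<'E'
from h import *
a=cv2.imread('pics/w2.png')[55:175,400:560]
a=cv2.resize(a,None,fx=5,fy=5,interpolation=cv2.INTER_CUBIC); a=cv2.convertScaleAbs(a,alpha=1.5,beta=20)
cv2.imwrite('pics/w2c.png',a)
E
```

```text
(no output)
```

View pics/w2c.png

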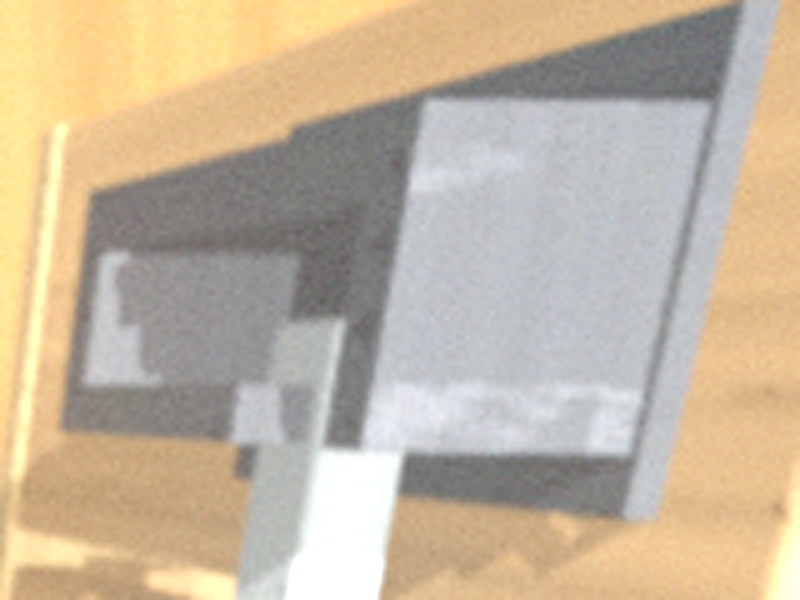

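The crop shows the bridge top as the light rectangle, with its outer edge from (425,100) to (365,450). The lip's top edge is at about (287,320) and the bar's front-top edge runs through (318,450) and (345,320). So the lip is low and a small tilt should clear it. A second view closer in will give the depth.

Emit:
drive_tool([
  [0,[0,0.15,0],0],
  [0,[0,0.3,0],0],
  [0,[0,0.3,0],0],
  [0,[0,0.3,0],0],
  [0,[0,0.3,0],0],
])

```text
time_s: 3.05
eef_pos: [0.6074, 0.1343, 0.151]
ee_rot: [-2.404, -2.021, 0.002]
contact_force: [0.8, 0.1, -0.5]
finger_gap: 0.0001
grasp_force: 0.0
```

```bash
python3 - <<'E'
from h import *
import pickle
o=ctrl.get_obs();print(o['time_s'],o['eef_pos'],o['ee_rot'],o['contact_force'])
c=wrist('w3');pickle.dump(c,open('w3.pkl','wb'))
# predicted keeper location
X=np.array([.6815-.02,.202,.13]);p=c['R']@X+c['t'];uv=c['intrinsics']@p/p[2];print(uv)
u,v=int(uv[0])-80,max(0,int(uv[1])-60);print(u,v)
a=c['pixels'][v:v+120,u:u+160]
a=cv2.convertScaleAbs(cv2.resize(a,None,fx=5,fy=5,interpolation=cv2.INTER_CUBIC),alpha=1.5,beta=20)
cv2.imwrite('pics/w3c.png',a)
E
```

```text
3.05 [0.60741372 0.13430598 0.1509625 ] [-2.40398431e+00 -2.02053585e+00  2.00875235e-03] [ 0.80486159  0.08341899 -0.47310042]
[356.09038996 114.60605057   1.        ]
276 54
```

View pics/w3c.png

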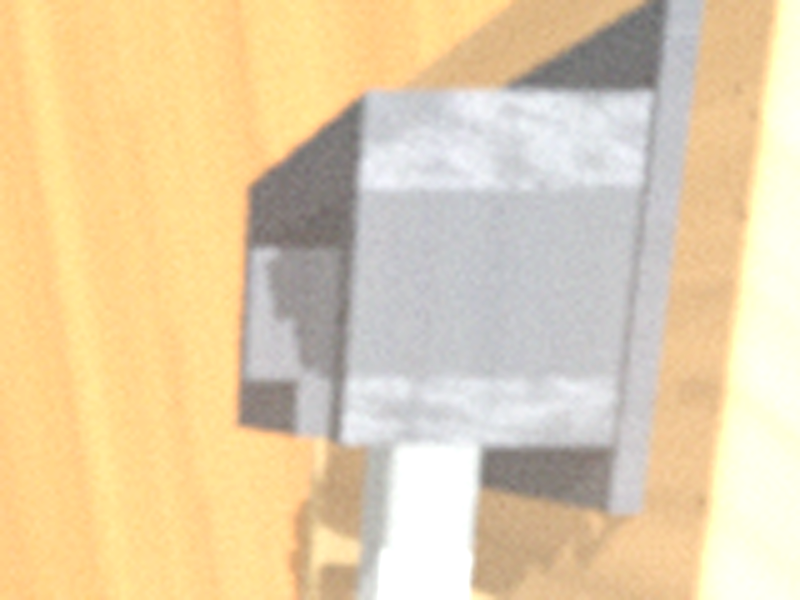

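The second view has the bridge's outer edge from (368,95) to (345,440), the keeper's lower front edge from (250,185) to (240,425), and the bar's top from (390,445) to (480,445). I'll triangulate across the two wrist views.

```bash
python3 - <<'E'
from h import *
import pickle
a=pickle.load(open('w2.pkl','rb'));b=pickle.load(open('w3.pkl','rb'))
A=lambda x,y:(400+(x+.5)/5-.5,55+(y+.5)/5-.5)
B=lambda x,y:(276+(x+.5)/5-.5,54+(y+.5)/5-.5)
yaw=np.radians(-10.2);Rp=np.array([[np.cos(yaw),-np.sin(yaw),0],[np.sin(yaw),np.cos(yaw),0],[0,0,1]])
F=np.array([.6575,.070,0])
pen=lambda X:np.round(1000*(Rp.T@(X-F)),1)
for n,p,q in [('bridge near front top',(365,450),(345,440)),('bridge far front top',(425,100),(368,95)),('bridge near back top',(635,455),(612,440)),('bridge far back',(712,100),(655,92)),
 ('front bottom near',(65,430),(240,425)),('front bottom far',(92,190),(250,185)),('lit right edge top',(298,255),(340,247)),
 ('bar front top',(318,450),(390,445)),('bar back top',(405,450),(480,445))]:
    X,e=tri([ray(a,A(*p)),ray(b,B(*q))]);print(n,pen(X),np.round(1000*np.array(e),1))
def onx(c,uv,x):
    o,d=ray(c,uv);o=Rp.T@(o-F);d=Rp.T@d;return np.round(1000*(o+d*(x-o[0])/d[0]),1)
for x in(-.022,-.026,-.03,-.034):
  print(x,'lip edge',onx(a,A(276,385),x),onx(a,A(287,320),x),'bridge low',onx(a,A(350,320),x),'bridge top',onx(a,A(387,320),x))
for x in(-.017,): print('bar bottom front',onx(a,A(237,595),x),'bar top front',onx(a,A(291,595),x),onx(a,A(345,320),x))
E
```

```text
bridge near front top [-29.  117.6 150.3] [0.1 0.1]
bridge far front top [-28.8 147.1 149.5] [0.2 0.2]
bridge near back top [ -4.9 117.5 151.4] [0.3 0.3]
bridge far back [ -3.9 147.3 149.7] [0.1 0.1]
front bottom near [-28.8 117.5  87.2] [0.1 0.1]
front bottom far [-28.9 147.3  86.1] [0. 0.]
lit right edge top [-26.2 136.1 129.5] [0. 0.]
bar front top [-18.8 116.5 126.4] [0. 0.]
bar back top [ -8.8 116.5 125.6] [0. 0.]
-0.022 lip edge [-22.  123.3 122.2] [-22.  130.1 122.2] bridge low [-22.  129.6 133.3] bridge top [-22.  129.4 139.1]
-0.026 lip edge [-26.  123.2 129.1] [-26.  129.8 129.2] bridge low [-26.  129.3 139.7] bridge top [-26.  129.1 145.3]
-0.03 lip edge [-30.  123.2 136. ] [-30.  129.5 136.1] bridge low [-30.  129.1 146.2] bridge top [-30.  128.8 151.6]
-0.034 lip edge [-34.  123.2 143. ] [-34.  129.2 143. ] bridge low [-34.  128.8 152.7] bridge top [-34.  128.6 157.8]
bar bottom front [-17.   99.  112.6] bar top front [-17.  100.4 123.2] [-17.  130.  124.3]
```

The triangulation agrees with the given sizes:

| Feature | Height (mm) |
|---|---|
| Bridge underside | about 144.5 |
| Lip top | about 128.6 |
| Bar | 114 to 126 |

The bar should clear at about 0.17 rad and touch the bridge at about 0.19 to 0.20, so I'll aim for about 0.183. Next I move above the plate.

Emit:
drive_tool([
  [0,[0,0,-0.15],0],
  [0,[-0.15,0.02,-0.15],0],
  [0,[-0.3,0.04,-0.15],0],
  [0,[-0.442,0.051,-0.15],0],
  [0,[-0.442,0.051,-0.15],0],
  [0,[-0.442,0.051,-0.1],0],
  [0,[-0.442,0.051,-0.05],0],
  [0,[-0.442,0.051,-0.03],0],
])

```text
time_s: 3.9
eef_pos: [0.6021, 0.0465, 0.1554]
ee_rot: [-2.402, -2.021, 0.003]
contact_force: [-0.6, 0.7, -0.7]
finger_gap: -0.0001
grasp_force: 0.0
```

Emit:
drive_tool([
  [0,[0,0,0],0],
  [0,[0,0,0],0],
  [0,[0,0,0],0],
])

```text
time_s: 4.2
eef_pos: [0.6037, 0.0457, 0.1575]
ee_rot: [2.404, 2.021, 0.001]
contact_force: [-0.4, 0.5, -0.4]
finger_gap: -0.0
grasp_force: 0.0
```

```bash
python3 - <<'E'
from h import *
o=ctrl.get_obs();print(o['time_s'],o['eef_pos'],o['contact_force'])
R=Ro.from_rotvec(o['ee_rot']).as_matrix();print(R.round(4),np.degrees(np.arctan2(R[1,0],R[0,0])))
yaw=np.radians(-10.2);Rp=np.array([[np.cos(yaw),-np.sin(yaw),0],[np.sin(yaw),np.cos(yaw),0],[0,0,1]])
print(1000*Rp.T@(o['eef_pos']-[.6575,.070,0]))
c=wrist('w4')
E
```

```text
4.2 [0.60369375 0.045706   0.15750533] [-0.40562018  0.49439614 -0.39266138]
[[ 1.718e-01  9.851e-01  6.000e-04]
 [ 9.851e-01 -1.718e-01  1.000e-04]
 [ 2.000e-04  6.000e-04 -1.000e+00]] 80.10488990146357
[-48.65377365 -33.43831521 157.5053314 ]
```

View pics/w4.png

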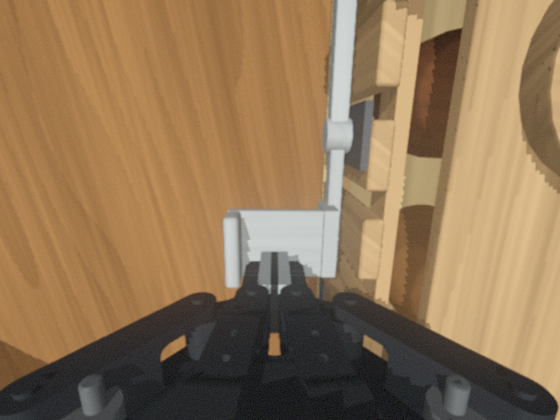

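The closed fingers at (275,265) sit over the thumb plate, which spans columns 240 to 325. The lip is at column 235, about 18 mm outward of the fingers. I'll move 8 mm towards the lip and down to just above the plate.

Emit:
drive_tool([
  [0,[0,-0.04,0.02],0],
  [0,[0,-0.04,0.05],0],
  [0,[0,-0.04,0.07],0],
  [0,[0,-0.04,0.07],0],
  [0,[0,-0.04,0.07],0],
])

```text
time_s: 4.75
eef_pos: [0.5954, 0.0467, 0.1432]
ee_rot: [-2.405, -2.02, 0.0]
contact_force: [-0.5, -0.6, 1.1]
finger_gap: 0.0002
grasp_force: 0.6
```

Emit:
drive_tool([
  [0,[0,0,0.0025],0],
  [0,[0,0,0.005],0],
  [0,[0,0,0.005],0],
  [0,[0,0,0.005],0],
])

```text
time_s: 5.15
eef_pos: [0.5956, 0.0466, 0.1424]
ee_rot: [2.405, 2.021, 0.0]
contact_force: [-1.6, -1.2, 1.8]
finger_gap: 0.0
grasp_force: 0.9
```

Emit:
drive_tool([
  [0,[0,0,0.0025],0],
  [0,[0,0,0.005],0],
  [0,[0,0,0.005],0],
  [0,[0,0,0.005],0],
])

```text
time_s: 5.55
eef_pos: [0.5957, 0.0466, 0.1413]
ee_rot: [2.405, 2.021, 0.0]
contact_force: [-1.5, -0.7, 1.7]
finger_gap: -0.0
grasp_force: 1.0
```

Emit:
drive_tool([
  [0,[0,0,0.0025],0],
  [0,[0,0,0.005],0],
  [0,[0,0,0.005],0],
  [0,[0,0,0.005],0],
])

```text
time_s: 5.95
eef_pos: [0.5957, 0.0467, 0.1403]
ee_rot: [2.405, 2.021, 0.001]
contact_force: [-1.1, -2.6, 3.0]
finger_gap: -0.0005
grasp_force: 1.1
```

Emit:
drive_tool([
  [0,[0,0,0.0025],0],
  [0,[0,0,0.005],0],
  [0,[0,0,0.005],0],
  [0,[0,0,0.005],0],
])

```text
time_s: 6.35
eef_pos: [0.5956, 0.0467, 0.1393]
ee_rot: [2.405, 2.021, 0.0]
contact_force: [-0.5, -0.6, 1.8]
finger_gap: 0.0001
grasp_force: 1.1
```

Light contact shows already at about z 0.143, so I'll check what the fingers are touching with one composite picture.

```bash
python3 - <<'E'
from h import *
import pickle
c=wrist('w5');pickle.dump(c,open('w5.pkl','wb'))
s=snap('side','s5');o=ctrl.get_obs();print(o['eef_pos'],o['contact_force'],o['torque'])
a=cv2.resize(c['pixels'][90:300,215:348],None,fx=2.85,fy=2.85,interpolation=cv2.INTER_CUBIC)
old=cv2.imread('pics/side0.png')
f=lambda p:cv2.resize(p[195:303,220:315],None,fx=2.75,fy=2.75,interpolation=cv2.INTER_CUBIC)
b=np.vstack([f(old),f(s['pixels'])])
H=max(a.shape[0],b.shape[0]);im=np.zeros((H,a.shape[1]+b.shape[1]+5,3),np.uint8);im[:a.shape[0],:a.shape[1]]=a;im[:b.shape[0],a.shape[1]+5:]=b
print(im.shape,a.shape);cv2.imwrite('pics/comp.png',im)
E
```

```text
[0.59559174 0.04673824 0.13930025] [ 0.09891378 -1.77503876  2.22020125] [-0.29283925  0.01626587  0.05891415]
(598, 645, 3) (598, 379, 3)
```

View pics/comp.png

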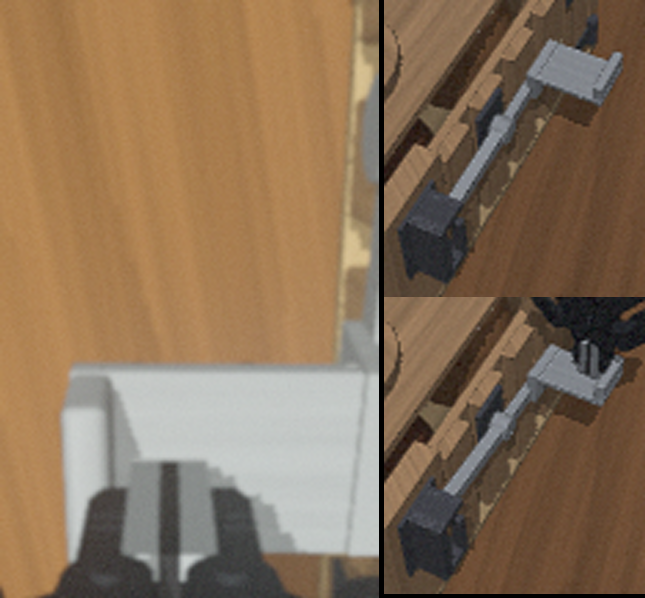

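The fingers are on the plate, between it and the upturned lip with about 4 mm to spare, and the bar has barely risen. I'll lift clear and find the contact height precisely, using averaged force readings.

Emit:
drive_tool([
  [0,[0,0,-0.02],0],
  [0,[0,0,-0.04],0],
  [0,[0,0,-0.04],0],
  [0,[0,0,-0.04],0],
])

```text
time_s: 6.85
eef_pos: [0.5957, 0.047, 0.1476]
ee_rot: [2.405, 2.021, 0.001]
contact_force: [-0.1, 0.6, 1.1]
finger_gap: 0.0001
grasp_force: 0.6
```

```bash
cat > f.py <<'E'
from h import *
import sys
L=[]
for i in range(int(sys.argv[1]) if len(sys.argv)>1 else 4):
    ctrl.camera('top'); o=ctrl.get_obs(); L.append(np.r_[o['contact_force'],o['torque'],o['grasp_force'],o['eef_pos']])
L=np.array(L);print(round(o['time_s'],2),'F',L.mean(0)[:3].round(2),'sd',L.std(0)[:3].round(2),'T',L.mean(0)[3:6].round(3),'g',L.mean(0)[6].round(2),'p',L.mean(0)[7:].round(5))
E
python3 f.py 6
```

```text
7.15 F [0.32 0.38 0.94] sd [0.43 0.44 0.28] T [ 0.056 -0.046  0.006] g 0.54 p [0.59561 0.04684 0.1473 ]
```

Emit:
drive_tool([
  [0,[0,0,0.0075],0],
  [0,[0,0,0.0075],0],
  [0,[0,0,0.0075],0],
])

```text
time_s: 7.45
eef_pos: [0.5955, 0.0463, 0.1458]
ee_rot: [2.405, 2.021, -0.001]
contact_force: [0.1, -2.2, 2.1]
finger_gap: -0.0005
grasp_force: 0.8
```

```bash
python3 f.py
```

```text
7.65 F [-0.03 -1.54  1.97] sd [0.31 0.28 0.32] T [-0.214 -0.007  0.015] g 0.88 p [0.59553 0.04642 0.14585]
```

Emit:
drive_tool([
  [0,[0,0,0.005],0],
  [0,[0,0,0.005],0],
  [0,[0,0,0.005],0],
])

```text
time_s: 7.95
eef_pos: [0.5955, 0.0467, 0.1448]
ee_rot: [-2.405, -2.021, -0.0]
contact_force: [-0.4, -0.8, 1.6]
finger_gap: 0.0002
grasp_force: 0.9
```

```bash
python3 f.py
```

```text
8.15 F [ 0.2  -1.96  2.08] sd [0.33 0.26 0.27] T [-0.22   0.     0.007] g 0.93 p [0.59551 0.04671 0.14478]
```

Emit:
drive_tool([
  [0,[0,0,0.005],0],
  [0,[0,0,0.005],0],
  [0,[0,0,0.005],0],
])

```text
time_s: 8.45
eef_pos: [0.5955, 0.0468, 0.1438]
ee_rot: [-2.405, -2.021, -0.0]
contact_force: [0.6, -2.4, 2.4]
finger_gap: -0.0
grasp_force: 0.9
```

```bash
python3 f.py
```

```text
8.65 F [ 0.4  -1.46  1.44] sd [0.23 0.3  0.56] T [-0.237  0.013  0.001] g 0.92 p [0.59549 0.04675 0.14376]
```

There is still contact at 0.147. The finger backs (about 29 mm overall) probably sit on the upturned lip, since I moved about 4 mm too far out. I'll lift clear, shift 6 mm inward, and touch again.

Emit:
drive_tool([
  [0,[0,0,-0.04],0],
  [0,[0,0,-0.08],0],
  [0,[0,0.03,-0.08],0],
  [0,[0,0.03,-0.08],0],
  [0,[0,0.03,-0.08],0],
])

```text
time_s: 9.15
eef_pos: [0.6015, 0.0457, 0.1596]
ee_rot: [-2.405, -2.02, 0.0]
contact_force: [0.6, 0.2, 0.0]
finger_gap: 0.0001
grasp_force: 0.0
```

```bash
python3 f.py 6
```

```text
9.45 F [-0.24 -0.2  -0.28] sd [0.73 0.29 0.25] T [ 0.009 -0.011  0.001] g 0.0 p [0.60118 0.04571 0.15949]
```

Emit:
drive_tool([
  [0,[0,0,0.02],0],
  [0,[0,0,0.04],0],
  [0,[0,0,0.06],0],
  [0,[0,0,0.07],0],
  [0,[0,0,0.07],0],
  [0,[0,0,0.07],0],
])

```text
time_s: 10.05
eef_pos: [0.6015, 0.0457, 0.1457]
ee_rot: [-2.405, -2.021, -0.0]
contact_force: [0.5, -0.3, -0.8]
finger_gap: -0.0
grasp_force: 0.0
```

```bash
python3 f.py
```

```text
10.25 F [ 0.01 -0.2  -0.06] sd [0.22 0.62 0.48] T [ 0.005 -0.007  0.012] g 0.0 p [0.60158 0.04566 0.14598]
```

Emit:
drive_tool([
  [0,[0,0,0.005],0],
  [0,[0,0,0.01],0],
  [0,[0,0,0.01],0],
  [0,[0,0,0.01],0],
])

```text
time_s: 10.65
eef_pos: [0.6014, 0.0457, 0.1438]
ee_rot: [-2.405, -2.021, -0.0]
contact_force: [-0.3, 0.2, -0.5]
finger_gap: -0.0003
grasp_force: 0.0
```

```bash
python3 f.py
```

```text
10.85 F [ 0.24  0.4  -0.12] sd [0.33 0.27 0.52] T [ 0.011 -0.003 -0.004] g 0.0 p [0.60144 0.04567 0.14382]
```

That was it: no contact now at 0.1438. I'll continue in 1 mm steps, using pad force as the touch signal.

Emit:
drive_tool([
  [0,[0,0,0.005],0],
  [0,[0,0,0.01],0],
  [0,[0,0,0.01],0],
  [0,[0,0,0.01],0],
])

```text
time_s: 11.25
eef_pos: [0.6014, 0.0457, 0.1417]
ee_rot: [-2.405, -2.021, 0.0]
contact_force: [-0.5, 0.2, 0.5]
finger_gap: -0.0
grasp_force: 0.0
```

Emit:
drive_tool([
  [0,[0,0,0.0025],0],
  [0,[0,0,0.005],0],
  [0,[0,0,0.005],0],
  [0,[0,0,0.005],0],
])

```text
time_s: 11.65
eef_pos: [0.6014, 0.0457, 0.1408]
ee_rot: [-2.405, -2.021, -0.0]
contact_force: [0.7, 0.1, 1.1]
finger_gap: 0.0003
grasp_force: 0.0
```

Emit:
drive_tool([
  [0,[0,0,0.0025],0],
  [0,[0,0,0.0025],0],
  [0,[0,0,0.0025],0],
])

```text
time_s: 11.95
eef_pos: [0.6014, 0.0457, 0.1403]
ee_rot: [-2.405, -2.021, -0.0]
contact_force: [0.4, -0.1, 0.4]
finger_gap: 0.0001
grasp_force: 0.0
```

Emit:
drive_tool([
  [0,[0,0,0.0025],0],
  [0,[0,0,0.0025],0],
  [0,[0,0,0.0025],0],
])

```text
time_s: 12.25
eef_pos: [0.6015, 0.0456, 0.14]
ee_rot: [2.405, 2.021, 0.0]
contact_force: [-0.0, 0.3, 1.0]
finger_gap: -0.0002
grasp_force: 0.6
```

Emit:
drive_tool([
  [0,[0,0,0.0025],0],
  [0,[0,0,0.0025],0],
  [0,[0,0,0.0025],0],
])

```text
time_s: 12.55
eef_pos: [0.6015, 0.0455, 0.1394]
ee_rot: [2.405, 2.021, 0.0]
contact_force: [-0.1, -0.0, 0.9]
finger_gap: -0.0
grasp_force: 0.8
```

Emit:
drive_tool([
  [0,[0,0,0.0025],0],
  [0,[0,0,0.0025],0],
  [0,[0,0,0.0025],0],
])

```text
time_s: 12.85
eef_pos: [0.6015, 0.0455, 0.1388]
ee_rot: [2.405, 2.021, 0.0]
contact_force: [-0.6, -1.1, 1.6]
finger_gap: -0.0002
grasp_force: 0.8
```

Contact is at 0.1400, as specified. Now I press slowly to about 9 mm of sink, just short of the estimate.

Emit:
drive_tool([
  [0,[0,0,0.005],0],
  [0,[0,0,0.01],0],
  [0,[0,0,0.015],0],
  [0,[0,0,0.02],0],
  [0,[0,0,0.025],0],
  [0,[0,0,0.03],0],
  [0,[0,0,0.035],0],
  [0,[0,0,0.0375],0],
])

```text
time_s: 13.65
eef_pos: [0.6014, 0.0456, 0.1312]
ee_rot: [-2.405, -2.021, 0.0]
contact_force: [-0.7, -1.4, 1.5]
finger_gap: 0.0002
grasp_force: 1.0
```

```bash
python3 f.py; cat > bar.py <<'E'
from h import *
import pickle
d=pickle.load(open('cams.pkl','rb'))['side']
yaw=np.radians(-10.2);Rp=np.array([[np.cos(yaw),-np.sin(yaw),0],[np.sin(yaw),np.cos(yaw),0],[0,0,1]])
F=np.array([.6575,.070,0])
def P(x,y,z):
    X=F+Rp@np.array([x,y,z]); r,_=cv2.Rodrigues(np.array(d['R'])); return cv2.projectPoints(X[None],r,np.array(d['t'],float),d['intrinsics'],np.array(d['D'],float))[0].ravel()
def G(th,r,up=.006):  # top centre of bar at distance r
    return P(-.0138,.032+r*np.cos(th)-up*np.sin(th),.12+r*np.sin(th)+up*np.cos(th))
def meas(im):
    # mean blue-ish brightness (steel is blue/grey, wood is not) of top-face centre line for candidate tilts
    g=im.astype(np.float32); sc=g[:,:,0]-.55*g[:,:,2]
    ths=np.arange(-.06,.32,.005);v=[]
    for th in ths:
        pts=np.array([G(th,r) for r in np.arange(.025,.08,.003)],np.float32)
        v.append(cv2.remap(sc,pts[None,:,0],pts[None,:,1],cv2.INTER_LINEAR).mean())
    v=np.array(v);w=np.clip(v-np.percentile(v,60),0,None);k=v.argmax();s=slice(max(0,k-8),k+9)
    return ths[k],(ths[s]*w[s]).sum()/w[s].sum()
if __name__=='__main__':
    print('closed',meas(d['pixels']))
    print('w5 state',meas(cv2.imread('pics/s5.png')))
    print('now',meas(ctrl.camera('side')['pixels']))
E
python3 bar.py
```

```text
13.85 F [-0.25 -0.95  1.59] sd [0.98 0.25 0.64] T [-0.177  0.004  0.007] g 0.74 p [0.60139 0.04574 0.13117]
closed (np.float64(0.1549999999999999), np.float64(0.1459089825674816))
w5 state (np.float64(0.25999999999999984), np.float64(0.25352705086931315))
now (np.float64(0.26999999999999985), np.float64(0.26598422543084893))
```

```bash
python3 - <<'E'
from bar import *
s=ctrl.camera('side')['pixels'];cv2.imwrite('pics/s6.png',s)
for r in(.03,.055,.075):
    print(r,[G(t,r).round(1).tolist() for t in(0,.1,.2)])
    u,v=G(0,r);u=int(round(u))
    for n,im in(('0',d['pixels']),('5',cv2.imread('pics/s5.png')),('6',s)):
        g=im[int(v)-16:int(v)+10,u].astype(int); print(n,int(v)-16,g.sum(1).tolist())
E
```

```text
0.03 [[256.2, 250.5], [256.3, 249.4], [256.5, 248.1]]
0 234 [198, 201, 175, 113, 111, 117, 109, 107, 89, 91, 112, 188, 344, 443, 430, 433, 431, 432, 438, 421, 339, 201, 234, 213, 161, 141]
5 234 [208, 218, 179, 117, 113, 92, 127, 126, 111, 107, 156, 282, 434, 423, 431, 425, 416, 427, 366, 214, 240, 229, 188, 139, 150, 168]
6 234 [200, 215, 181, 114, 119, 95, 125, 112, 107, 104, 172, 270, 445, 419, 427, 410, 423, 430, 368, 202, 244, 243, 184, 144, 145, 151]
0.055 [[250.1, 260.0], [250.2, 258.1], [250.3, 256.0]]
0 243 [164, 190, 195, 211, 206, 202, 204, 199, 205, 194, 182, 225, 304, 457, 435, 436, 427, 426, 427, 429, 419, 161, 233, 235, 202, 157]
5 243 [183, 206, 201, 211, 204, 215, 203, 193, 197, 223, 367, 426, 425, 420, 418, 412, 427, 421, 208, 241, 234, 203, 159, 179, 172, 198]
6 243 [165, 201, 193, 216, 206, 197, 203, 198, 192, 219, 359, 421, 425, 420, 425, 412, 417, 416, 204, 234, 230, 197, 163, 159, 177, 215]
0.075 [[245.1, 267.8], [245.1, 265.3], [245.2, 262.5]]
0 251 [192, 198, 216, 206, 208, 221, 208, 200, 202, 212, 200, 224, 348, 431, 424, 444, 244, 221, 212, 204, 195, 210, 157, 119, 133, 110]
5 251 [209, 208, 219, 217, 209, 220, 212, 201, 236, 452, 417, 423, 412, 412, 424, 412, 243, 221, 221, 200, 211, 192, 142, 107, 122, 105]
6 251 [211, 205, 218, 211, 215, 204, 218, 192, 238, 462, 427, 416, 410, 408, 428, 421, 237, 236, 220, 213, 199, 201, 156, 108, 144, 119]
```

The bar edges shift by about 3 px in the side view, which puts the tilt at about 0.14 to 0.165 with nothing blocking it (1.6 N). I'll sink another 1 mm and measure again.

Emit:
drive_tool([
  [0,[0,0,0.0025],0],
  [0,[0,0,0.005],0],
  [0,[0,0,0.005],0],
  [0,[0,0,0.005],0],
])

```text
time_s: 14.35
eef_pos: [0.6014, 0.0457, 0.1303]
ee_rot: [-2.405, -2.021, -0.0]
contact_force: [-0.3, -1.6, 0.9]
finger_gap: 0.0002
grasp_force: 0.7
```

```bash
python3 f.py 5; cat > edge.py <<'E'
from bar import *
def edges(im):
    out=[]
    for r in np.arange(.045,.081,.004):
        u,v=G(0,r);v0=v-12;ys=np.arange(0,22,.05,np.float32)
        pr=cv2.remap(im.sum(2).astype(np.float32),np.full((1,len(ys)),u,np.float32),(v0+ys)[None].astype(np.float32),cv2.INTER_LINEAR)[0]
        k=np.argmax(pr>310);out.append(v0+ys[k])
    return np.array(out)
R_=np.arange(.045,.081,.004)
E0=edges(d['pixels']);S=np.array([(G(0,r)[1]-G(.2,r)[1])/.2 for r in R_])
def tilt(im): return (E0-edges(im))/S
if __name__=='__main__':
    ims=[ctrl.camera('side')['pixels'].astype(float) for _ in range(3)]
    for n,im in(('s5',cv2.imread('pics/s5.png')),('s6',cv2.imread('pics/s6.png')),('now',np.mean(ims,0))):
        t=tilt(im);print(n,t.round(3),'med',np.median(t).round(4))
E
python3 edge.py
```

```text
14.6 F [-0.7  -1.61  1.29] sd [0.43 0.27 0.25] T [-0.234  0.028 -0.015] g 0.73 p [0.60139 0.0457  0.13026]
s5 [0.101 0.108 0.103 0.118 0.113 0.111 0.118 0.117 0.134] med 0.1133
s6 [0.098 0.108 0.103 0.113 0.118 0.109 0.12  0.117 0.136] med 0.1132
now [0.11  0.105 0.121 0.123 0.118 0.128 0.126 0.137 0.139] med 0.1229
```

The force is still only the latch's weight, so the bridge isn't touched. I'll try a gentle 0.05 rad pull and watch the pull force.

Emit:
drive_tool([
  [0,[-0.003,-0.007,0],-0.002],
  [0,[-0.006,-0.014,0],-0.004],
  [0,[-0.009,-0.021,0],-0.006],
  [0,[-0.013,-0.0295,0],-0.008],
  [0,[-0.013,-0.0295,0],-0.008],
  [0,[-0.013,-0.0295,0],-0.008],
])

```text
time_s: 15.35
eef_pos: [0.5948, 0.0441, 0.1302]
ee_rot: [-2.353, -2.08, 0.001]
contact_force: [-0.0, 0.1, -0.8]
finger_gap: -0.0
grasp_force: 0.4
```

```bash
python3 f.py 5; python3 - <<'E'
from edge import *
a=cv2.imread('pics/s6.png');b=ctrl.camera('side')['pixels'];cv2.imwrite('pics/s7.png',b)
# image motion of gate slats + bar region by phase correlation (before pull vs now)
for n,(u,v,w,h) in {'bar':(241,240,18,26),'gate slats':(240,200,30,40),'pivot':(252,225,20,25)}.items():
    A,B=[x[v:v+h,u:u+w].sum(2).astype(np.float32) for x in(a,b)];print(n,cv2.phaseCorrelate(A,B,cv2.createHanningWindow((w,h),cv2.CV_32F)))
E
```

```text
15.6 F [ 0.33 -0.38  0.65] sd [0.34 0.26 0.16] T [-0.013 -0.055 -0.016] g 0.32 p [0.59486 0.04413 0.13017]
bar ((2.478672032744531, 0.7598980343163024), 0.3689614053616308)
gate slats ((1.5718889043130932, 0.8528798206519248), 0.9036356584231059)
pivot ((1.9818338224531988, 1.3416438362806282), 0.7364113321304321)
```

The gate moved about 0.025 rad and then stopped, which means the bar end is against the lip (6.8 mm gap) and is not clear yet. I'll ease back, press 0.5 mm at a time, and check.

Emit:
drive_tool([
  [0,[0.004,0.01,0],0.003],
  [0,[0.008,0.02,0],0.006],
  [0,[0.012,0.0295,0],0.008],
  [0,[0.012,0.0295,0],0.008],
  [0,[0.012,0.0295,0.0025],0.008],
  [0,[0.012,0.0295,0.0025],0.008],
])

```text
time_s: 16.25
eef_pos: [0.6017, 0.0458, 0.13]
ee_rot: [2.405, 2.02, 0.001]
contact_force: [0.7, 0.1, 0.7]
finger_gap: -0.0002
grasp_force: 0.6
```

```bash
python3 f.py 5; python3 edge.py|tail -1
```

```text
16.5 F [ 0.43 -0.52  1.7 ] sd [0.6  0.42 0.35] T [-0.064 -0.106 -0.007] g 0.73 p [0.60156 0.04571 0.12995]
now [-0.104 -0.097 -0.082 -0.072 -0.066 -0.049 -0.047 -0.037 -0.016] med -0.0657
```

Emit:
drive_tool([
  [0,[0,0,0.0025],0],
  [0,[0,0,0.0025],0],
  [0,[0,0,0.0025],0],
])

```text
time_s: 16.95
eef_pos: [0.6013, 0.0456, 0.1293]
ee_rot: [2.405, 2.021, -0.0]
contact_force: [1.0, -1.1, 1.6]
finger_gap: 0.0
grasp_force: 0.8
```

```bash
python3 f.py 5; python3 edge.py|tail -1
```

```text
17.2 F [ 0.36 -1.47  1.33] sd [0.31 0.4  0.14] T [-0.196 -0.082  0.021] g 0.77 p [0.60131 0.04567 0.12929]
now [-0.098 -0.091 -0.08  -0.07  -0.052 -0.043 -0.043 -0.035 -0.011] med -0.0521
```

```bash
cat > gate.py <<'E'
from bar import *
Hx,Hy=-.0018,-.153
def Q(phi,th,out,r,z,rel=False): # point on gate: out in front of face, r from hinge
    c,s=np.cos(phi),np.sin(phi);x,y=-out,r
    return P(Hx+x*c-y*s,Hy+x*s+y*c,z)
if __name__=='__main__':
    for z,r,o,n in((.12,.185,.02,'pivot'),(.146,.2,0,'slat top'),(.146,.24,0,'slat end')):
        print(n,[Q(p,0,o,r,z).round(1).tolist() for p in(0,.025,.05,.1)])
    a=cv2.imread('pics/s6.png');b=ctrl.camera('side')['pixels'];cv2.imwrite('pics/s8.png',b)
    T=lambda im:im.sum(2).astype(np.float32)
    for z,r,o,n in((.12,.185,.02,'pivot'),(.146,.23,0,'slat end'),(.146,.19,0,'slat')):
        u,v=Q(0,0,o,r,z).round().astype(int)
        t=a[v-7:v+8,u-7:u+8];
        for nm,im in(('s7',cv2.imread('pics/s7.png')),('now',b)):
            m=cv2.matchTemplate(im[v-20:v+21,u-20:u+21],t,cv2.TM_CCOEFF_NORMED);_,mx,_,l=cv2.minMaxLoc(m);print(n,nm,l[0]-13,l[1]-13,round(mx,2))
E
python3 gate.py
```

```text
pivot [[266.8, 242.7], [268.9, 243.3], [271.1, 243.9], [275.5, 244.8]]
slat top [[253.9, 236.9], [256.2, 237.8], [258.4, 238.6], [263.1, 240.1]]
slat end [[244.0, 251.9], [246.7, 253.0], [249.5, 254.0], [255.3, 255.9]]
pivot s7 3 1 0.9
pivot now 2 1 0.93
slat end s7 3 1 0.94
slat end now 2 1 0.96
slat s7 3 1 0.94
slat now 2 1 0.96
```

The gate stands at about 0.023 rad and the finger has slipped inward on the plate. The lever is lower now, so I pull gently again, slightly further.

Emit:
drive_tool([
  [0,[-0.003,-0.007,0],-0.002],
  [0,[-0.006,-0.014,0],-0.004],
  [0,[-0.009,-0.021,0],-0.006],
  [0,[-0.013,-0.0295,0],-0.008],
  [0,[-0.016,-0.036,0],-0.01],
  [0,[-0.016,-0.036,0],-0.01],
])

```text
time_s: 18.0
eef_pos: [0.5931, 0.0438, 0.1293]
ee_rot: [-2.34, -2.095, 0.001]
contact_force: [0.1, -0.8, 1.2]
finger_gap: -0.0003
grasp_force: 0.8
```

```bash
python3 f.py 5; python3 gate.py|grep now
```

```text
18.25 F [-0.44 -0.45  1.44] sd [0.56 0.25 0.43] T [-0.052  0.061 -0.016] g 0.76 p [0.5933  0.04389 0.12922]
pivot now 7 2 0.9
slat end now 7 5 0.89
slat now 7 2 0.93
```

The gate follows at about 0.075 rad with only light forces, so the bar is out past the lip. Next I compute the swing arc in tool axes; since the tool turns with the gate, every call uses the same rows.

```bash
python3 - <<'E'
from bar import *
o=ctrl.get_obs();R=Ro.from_rotvec(o['ee_rot']).as_matrix()
H=F+Rp@np.array([-.0018,-.153,0]);p=o['eef_pos']-H;p[2]=0
print('hinge',H,'rel pen',Rp.T@p,'yaw',np.degrees(np.arctan2(R[1,0],R[0,0])))
for k in range(1,9):
    f=.047*k;D=R.T@(Ro.from_rotvec([0,0,f]).apply(p)-p)/.2;print(round(f,3),D.round(4),round(-f/2/np.pi,4))
E
```

```text
hinge [ 0.62863448 -0.08026318  0.        ] rel pen [-0.05656114  0.1160215   0.        ] yaw 83.66795485909886
0.047 [-0.0121 -0.0278  0.    ] -0.0075
0.094 [-0.0255 -0.055   0.    ] -0.015
0.141 [-0.0401 -0.0816  0.    ] -0.0224
0.188 [-0.056  -0.1075  0.    ] -0.0299
0.235 [-0.073  -0.1325  0.    ] -0.0374
0.282 [-9.120e-02 -1.568e-01  1.000e-04] -0.0449
0.329 [-1.106e-01 -1.801e-01  1.000e-04] -0.0524
0.376 [-1.310e-01 -2.026e-01  1.000e-04] -0.0598
```

Emit:
drive_tool([
  [0,[-0.006,-0.014,0],-0.0037],
  [0,[-0.0121,-0.0278,0],-0.0075],
  [0,[-0.0255,-0.055,0],-0.015],
  [0,[-0.0401,-0.0816,0],-0.0224],
  [0,[-0.056,-0.1075,0],-0.0299],
  [0,[-0.073,-0.1325,0],-0.0374],
  [0,[-0.0912,-0.1568,0],-0.0449],
  [0,[-0.0912,-0.1568,0],-0.0449],
])

```text
time_s: 19.1
eef_pos: [0.5594, 0.0287, 0.1293]
ee_rot: [-2.022, -2.404, 0.002]
contact_force: [-0.8, -0.3, 0.8]
finger_gap: -0.0
grasp_force: 0.8
```

```bash
python3 f.py 3; cat > gm.py <<'E'
from gate import *
# gate swing seen from the top camera: long straight light edge; report mask of steel (bar+plate) principal line
c=ctrl.camera('top');d0=c
im=c['pixels'];hsv=cv2.cvtColor(im,cv2.COLOR_BGR2HSV)
m=((hsv[...,1]<60)&(hsv[...,2]>120)).astype(np.uint8);m[:, :185]=0;m[:,340:]=0;m[:150]=0;m[330:]=0
n,l,st,ce=cv2.connectedComponentsWithStats(m)
H=F+Rp@np.array([-.0018,-.153,0])
for i in range(1,n):
    if st[i,4]>25:
        X=onz(c,ce[i],.13);q=Rp.T@(X-H);print(st[i].tolist(),ce[i].round(1),'pen rel hinge',(q[:2]*1000).round(0))
E
python3 gm.py
```

```text
19.25 F [-0.11 -0.33  1.39] sd [0.32 0.38 0.52] T [-0.076  0.047 -0.025] g 0.66 p [0.5602  0.02915 0.12935]
[228, 181, 67, 56, 2689] [260.4 206.3] pen rel hinge [-22. 118.]
[197, 219, 30, 8, 155] [212.  222.5] pen rel hinge [-87. 228.]
[220, 223, 16, 44, 392] [228.1 245.1] pen rel hinge [-135.  176.]
[278, 229, 13, 44, 389] [284.1 250.3] pen rel hinge [-119.   37.]
[213, 274, 74, 56, 3031] [246.3 304.5] pen rel hinge [-268.  101.]
```

The bar's visible part sits at (-87, 228) mm from the hinge, so the gate is at about 0.31 to 0.35 rad and following the tool. I continue the swing.

Emit:
drive_tool([
  [0,[-0.006,-0.014,0],-0.0037],
  [0,[-0.0121,-0.0278,0],-0.0075],
  [0,[-0.0255,-0.055,0],-0.015],
  [0,[-0.0401,-0.0816,0],-0.0224],
  [0,[-0.056,-0.1075,0],-0.0299],
  [0,[-0.073,-0.1325,0],-0.0374],
  [0,[-0.0912,-0.1568,0],-0.0449],
  [0,[-0.1106,-0.1801,0],-0.0524],
])

```text
time_s: 20.1
eef_pos: [0.5289, 0.001, 0.1294]
ee_rot: [1.597, 2.704, 0.001]
contact_force: [1.1, -0.1, 1.2]
finger_gap: 0.0002
grasp_force: 1.1
```

Emit:
drive_tool([
  [0,[-0.0121,-0.0278,0],-0.0075],
  [0,[-0.0255,-0.055,0],-0.015],
  [0,[-0.0401,-0.0816,0],-0.0224],
  [0,[-0.056,-0.1075,0],-0.0299],
  [0,[-0.073,-0.1325,0],-0.0374],
  [0,[-0.0912,-0.1568,0],-0.0449],
  [0,[-0.1106,-0.1801,0],-0.0524],
  [0,[-0.1106,-0.1801,0],-0.0524],
])

```text
time_s: 20.9
eef_pos: [0.5077, -0.0363, 0.1294]
ee_rot: [1.137, 2.928, -0.001]
contact_force: [1.1, 0.1, 0.3]
finger_gap: -0.0
grasp_force: 0.8
```

```bash
python3 f.py 3; python3 gm.py
```

```text
21.05 F [ 1.07 -0.71  1.01] sd [0.31 0.5  0.39] T [-0.114 -0.12  -0.023] g 0.85 p [ 0.50795 -0.03563  0.12942]
[261, 208, 71, 55, 2713] [296.4 235.8] pen rel hinge [-77.  14.]
[230, 249, 39, 44, 599] [254.4 272.4] pen rel hinge [-187.   98.]
[307, 262, 16, 45, 405] [314.6 284.5] pen rel hinge [-187.  -53.]
[239, 300, 76, 30, 1192] [272.1 320.4] pen rel hinge [-292.   32.]
```

Emit:
drive_tool([
  [0,[-0.006,-0.014,0],-0.0037],
  [0,[-0.0121,-0.0278,0],-0.0075],
  [0,[-0.0255,-0.055,0],-0.015],
  [0,[-0.0401,-0.0816,0],-0.0224],
  [0,[-0.056,-0.1075,0],-0.0299],
  [0,[-0.073,-0.1325,0],-0.0374],
  [0,[-0.0912,-0.1568,0],-0.0449],
  [0,[-0.1106,-0.1801,0],-0.0524],
])

```text
time_s: 21.9
eef_pos: [0.5, -0.0771, 0.1293]
ee_rot: [0.637, 3.076, 0.001]
contact_force: [1.9, 1.0, 0.3]
finger_gap: 0.0001
grasp_force: 1.4
```

Emit:
drive_tool([
  [0,[-0.0121,-0.0278,0],-0.0075],
  [0,[-0.0255,-0.055,0],-0.015],
  [0,[-0.0401,-0.0816,0],-0.0224],
  [0,[-0.048,-0.095,0],-0.026],
  [0,[-0.056,-0.1075,0],-0.0299],
  [0,[-0.064,-0.12,0],-0.0336],
  [0,[-0.064,-0.12,0],-0.0336],
  [0,[-0.064,-0.12,0],-0.0336],
])

```text
time_s: 22.7
eef_pos: [0.5021, -0.1042, 0.1294]
ee_rot: [0.314, 3.125, -0.0]
contact_force: [1.2, -0.2, 1.9]
finger_gap: 0.0001
grasp_force: 1.0
```

```bash
python3 f.py 3; python3 gm.py; python3 - <<'E'
from gate import *
c=wrist('w9')
im=c['pixels'];hsv=cv2.cvtColor(im,cv2.COLOR_BGR2HSV);m=((hsv[...,1]<50)&(hsv[...,2]>110)).astype(np.uint8);m[250:]=0
n,l,st,ce=cv2.connectedComponentsWithStats(m)
H=F+Rp@np.array([-.0018,-.153,0])
for i in range(1,n):
    if st[i,4]>80:
        ys,xs=np.where(l==i);print(st[i].tolist())
        a=[np.array([xs[ys==r].mean(),r]) for r in (ys.min()+3,(ys.min()+ys.max())//2)]
        print([(1000*(Rp.T@(onz(c,p,.135)-H)))[:2].round(0) for p in a])
E
```

```text
22.85 F [ 1.97 -0.01  1.64] sd [0.44 0.1  0.05] T [-0.032 -0.293  0.017] g 1.03 p [ 0.50206 -0.10405  0.12935]
[301, 209, 39, 58, 1640] [322.3 238.2] pen rel hinge [-70. -51.]
[283, 249, 29, 45, 457] [295.9 269.5] pen rel hinge [-160.   -1.]
[269, 297, 71, 33, 1097] [296.7 319.4] pen rel hinge [-278.  -26.]
[227, 0, 170, 250, 9945]
[array([-237.,   -2.]), array([-191.,   -6.])]
[391, 95, 21, 86, 809]
[array([-201.,   12.]), array([-185.,   11.])]
```

The bar seen from the wrist lies at (-237, -2) mm from the hinge, so the gate is at about 1.52 rad. Now I raise the fingers slowly so the lever comes up and the bar settles level, then go clear.

Emit:
drive_tool([
  [0,[0,0,-0.01],0],
  [0,[0,0,-0.02],0],
  [0,[0,0,-0.03],0],
  [0,[0,0,-0.04],0],
  [0,[0,0,-0.05],0],
  [0,[0,0,-0.06],0],
  [0,[0,0,-0.075],0],
  [0,[0,0,-0.1],0],
])

```text
time_s: 23.75
eef_pos: [0.5018, -0.1041, 0.1493]
ee_rot: [-0.314, -3.125, -0.0]
contact_force: [-0.0, -0.4, -0.3]
finger_gap: 0.0004
grasp_force: 0.0
```

Emit:
drive_tool([
  [0,[0,0,-0.15],0],
  [0,[0,0,-0.3],0],
  [0,[0,0,-0.5],0],
  [0,[0,0,-0.6],0],
  [0,[0,0,-0.6],0],
  [0,[0,0,-0.6],0],
])

```text
time_s: 24.35
eef_pos: [0.5018, -0.104, 0.2693]
ee_rot: [0.314, 3.126, -0.0]
contact_force: [0.2, -0.0, -0.6]
finger_gap: 0.0002
grasp_force: 0.0
```

```bash
python3 f.py 3; python3 - <<'E'
from gate import *
H=F+Rp@np.array([-.0018,-.153,0])
c=wrist('w10');im=c['pixels'];hsv=cv2.cvtColor(im,cv2.COLOR_BGR2HSV);m=((hsv[...,1]<50)&(hsv[...,2]>110)).astype(np.uint8);m[250:]=0
n,l,st,ce=cv2.connectedComponentsWithStats(m)
for i in range(1,n):
    if st[i,4]>80:
        ys,xs=np.where(l==i);print(st[i].tolist())
        print([(r,np.ptp(xs[ys==r]),(1000*(Rp.T@(onz(c,(xs[ys==r].mean(),r),.126)-H)))[:2].round(0).tolist()) for r in range(ys.min()+3,ys.max()-2,15)])
E
```

```text
24.5 F [-0.38  0.63  0.17] sd [0.38 0.43 0.63] T [0.007 0.    0.01 ] g 0.0 p [ 0.50111 -0.1038   0.26795]
[249, 14, 85, 213, 5262]
[(17, np.int64(12), [-281.0, 1.0]), (32, np.int64(12), [-270.0, 1.0]), (47, np.int64(12), [-258.0, 0.0]), (62, np.int64(12), [-247.0, -0.0]), (77, np.int64(12), [-235.0, -1.0]), (92, np.int64(12), [-223.0, -2.0]), (107, np.int64(12), [-210.0, -2.0]), (122, np.int64(12), [-198.0, -3.0]), (137, np.int64(17), [-185.0, -3.0]), (152, np.int64(9), [-171.0, -4.0]), (167, np.int64(8), [-157.0, -5.0]), (182, np.int64(70), [-144.0, -34.0]), (197, np.int64(70), [-129.0, -35.0]), (212, np.int64(69), [-114.0, -36.0])]
[331, 117, 7, 40, 174]
[(120, np.int64(3), [-199.0, 11.0]), (135, np.int64(3), [-186.0, 11.0]), (150, np.int64(4), [-173.0, 10.0])]
```

The gate stands at about 1.53 rad. The bar lies level, with its end 281 to 283 mm and its pivot 185 mm from the hinge on the 126 mm plane. The arm is clear, so I hand in.

```bash
python3 -c "
from plant import ctrl
print(ctrl.close_job())"
```

```text
the job is handed in; nothing more can be done
None
```

The gate now stands open at about 1.53 rad (88°) with the bar back level and the arm clear. The job is handed in at about 24.5 s, but the judge returned no verdict. On the first gentle pull the bar had not quite cleared the lip and rested lightly against it. I eased back, pressed about 1 mm lower, and it came out freely.

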